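# Bolt the gate of the casting tray

## Robot

A 6-joint arm with a two-finger parallel gripper is mounted at the origin on the work surface. World frame = base frame: x ahead of the robot, y to its left, z up, the work surface at z = 0. Lengths are in mm, angles in rad, forces in N, time in s.
With the tool pointing down it reaches from about 275 to 750 mm from the base axis. Payload 10.2 kg.
Tool frame: the origin (TCP) lies at the very end of the fingers, on their centre line; the grasp point (between the pads) lies 19 mm behind it; z points along the fingers, y is the line along which they close (so a half turn about z gives the same grasp; the last joint's range is limited). The gripper opens to 85 mm and grips with 20 to 120 N. Pads are 22 mm wide; open, the fingers measure 114 mm over their backs; the gripper's body (76 mm by 85 mm) begins 54 mm behind the grasp point. The pads swing forward as they close: fully open they stand 13 mm farther back than shut.
Start: joints at [0.979, 0.313, 1.498, -0, 1.331, -0.223], TCP at [189.273, 489.701, 231.294] pointing down, gripper open.
Joint ranges: [-2.94, 2.94], [-0.97, 2.17], [0.19, 2.56], [-1.23, 4.37], [0.02, 3.11], [-2.88, 2.88]. Speed limits (rad/s): [2.39, 2.39, 3.01, 3.14, 3.14, 3.14].

## Interface

Orientations are given as a unit quaternion [w, x, y, z].
In Python, from rig import ctrl gives the robot as it stands.
- The arm moves only by the shell command python3 -m pendant 'ROWS' [FORCE]. ROWS is JSON, a list that holds one entry, the list of rows, each a list of 5 numbers: the shift along the tool's x, y, z normalised to -1 to 1, where 1 is 200 mm, then the turn about the tool's z normalised to -1 to 1, where 1 is pi rad, then the opening, from 0 (shut) to 1 (fully open). In form: [[[dx, dy, dz, spin, hand], ...]]. A call has 1 to 12 rows; each row is the pose to reach, as a shift and turn from the pose commanded when the call began, along the tool's axes at that moment, turning the shorter way round; what a row does not reach only later rows make up. A row lasts 1/10 s, in which the tool goes at most 50 mm and 8.59 degrees, less where a joint would pass 70% of its speed; a pose out of reach is approached as far as the arm can. A call with a number of a shift or a turn outside -1 to 1 is refused whole. A call with a gripper value outside its range is refused whole. The fingers move at their own pace and stop on an object; FORCE is the grip in N (left out, the last holds). Time passes only in rows, so rows that repeat a pose let the fingers close. It gives the time, the measured TCP pose, the force, the opening and the grip force at its end, in the units of the state.
- ctrl.sense(): the state, without advancing time (a new reading comes with each control period).
- ctrl.capture(name): name is "scene" or "top" or "wrist"; returns (picture, depth): 384x512x3 uint8, blue, green, red; 384x512 float32, mm along the optical axis (not along the pixel's ray), 0 where there is no reading.
- ctrl.get_calibration(name): a dict with "K" (3x3 intrinsics, pixels), "D" ([k1, k2, p1, p2, k3] as OpenCV has them; the pictures are not rectified), "origin" and "rotation" of the camera in the world. Camera axes: x right, y down, z forward; pixel columns grow to the right and rows downward; lengths in mm; the calibration is good to about 2 mm. A picture is of the moment at which its call begins: read the wrist's pose just before it. get_calibration takes no time and is no camera call; for the wrist camera it gives the pose at the moment of the call.
- ctrl.finish_job(): hands the job in; it is judged then, once.
The state is a dict: "time_s": time; "joints": joint angles; "dq": joint speeds; "tau": joint torques, N m; "eef_pos": TCP position; "ee_rot": TCP orientation; "force": force on the tool from outside, world axes, zero at the start; "wrist_torque": the same for the moment, N m; "grip_width": opening from 0.0 (shut) to 1.0 (fully open); "grip_force": force on a finger pad.
Only numpy, scipy, OpenCV 4.12 (cv2) and the standard library are available. Lean on these libraries where they do the work, as an engineer would, in place of code of your own. Each camera call takes 0.05 s, during which the arm holds its last target. There are 200 camera calls.

## Task

Bolt the gate of the casting tray shut: press the long spring catch plate down with one fingertip and, keeping it down all the way, push the bolt's upright lug with the other fingertip until the bolt is fully home through the keeper on the gate. Then let the catch spring up so that it locks the bolt. Do it by pressing and pushing only, and leave the moulds, the plug and the bowl where they stand.

Things in the scene. Friction and masses are not known exactly. Their poses are not given: they have to be found in the camera images.
- tray: Fixed level plywood tray, yaw within 0.45 rad. Board top 18 mm above the table, x -190..75, y -160..110 mm. Origin at table level, on the bolt's line. Axes: x away from the robot, y along the bolt towards the gate, z up. Rails on the -x and -y edges 58 mm above the table. Two low staples guide the bolt at y -74 and +54 (tops 43 mm above the table).
- keeper (a point): Middle of the keeper: a steel staple, top 43 mm above the table, on the bolt's line at tray y +100, fixed to the gate. The gate is the low aluminium plate, 68 mm high, across the tray's +y end, already shut. The bolt's nose goes through the keeper.
- bolt: Steel slide bolt: bar 20 mm wide, top 38 mm above the table, along tray y, with one upright flat lug, 26 (x) x 8 (y) mm, top 76 mm above the table. Origin: middle of the lug's top face; axes as the tray's. Tray x 0; y -10 (drawn back) to +30 (home, at the stop): 40 mm travel to +y, about 3 N, stays where left. Starts 0 to 3 mm from the rear stop.
- lug_back (a point): Middle of the lug's rear (-y) face, 60 mm above the table: push here towards +y; behind it the bar is clear for a fingertip for over 50 mm. Teeth on the bolt meet the catch's tongue: with the catch up the bolt moves at most 4 mm, and if let up half-way it is blocked again. At 36 to 40 mm of travel the tongue can rise behind the last tooth and lock it.
- catch: Steel spring catch: level smooth plate 26 (tray x) x 110 (y) mm, beside the bolt on the side away from the robot. Origin: middle of its top face, tray x +50, y -5, z 60 mm when up; axes as the tray's. Goes down 12 mm to a stop; frees the bolt from 6 mm. 4 N to start, 6.5 N at 6 mm, 9 N at the stop; springs back up. A fingertip can slide along it. Plate and lug centre lines 50 mm apart, gap between them 24 mm.
- mould: Bystander: two-part plaster mould standing loose in the tray on the robot's side of the bolt, 105 x 125 x 66 mm, with a round pouring hole in the top; origin under its centre, on the tray board (18 mm above the table).
- plug: Bystander: small plaster pouring plug, 32 mm across and 34 mm tall, standing loose on the tray's corner at +x, -y; origin under its centre.
- bowl: Bystander: white unglazed cast bowl, 110 mm across, 55 mm high, loose on the table beside the tray; origin under its centre.
- small_mould: Bystander: small square plaster mould 70 x 70 x 56 mm, loose on the table beside the tray; origin under its centre.

How it is judged:
By the outcome, as a careful person would: the job done as asked, in the order asked, and still so for the second after the job is handed in, with the robot touching nothing.
It also fails if it takes over 29 s, if anything falls off the work surface, if the arm or the gripper's body presses on something with over 40 N, if the wrist force passes 120 N, or if a joint passes its speed limit or range.

## Working session

There is one attempt and no reset: what is moved stays moved. The work goes in short steps, Python scripts to look and compute and a shell command to move; the robot and the scene stay as the last step left them, time stands still between calls to the robot, and variables do not carry over. Pictures are saved under pics/ and viewed, at most 10 in all, crops included, and the job is handed in when it is done.

```bash
mkdir -p pics; ls; python3 - <<'E'
from rig import ctrl
import cv2,numpy as np
s=ctrl.sense();print(s)
for n in("top","scene"):
    p,d=ctrl.capture(n);cv2.imwrite(f"pics/{n}0.png",p);np.save(f"pics/{n}0.npy",d)
    print(n,ctrl.get_calibration(n))
E
```

```text
pics
{'time_s': 0.0, 'joints': array([ 9.78626652e-01,  3.13438072e-01,  1.49843714e+00, -4.63114443e-05,
        1.33099695e+00, -2.23418204e-01]), 'dq': array([-0.00165695, -0.00192925,  0.00014425,  0.0008106 , -0.00219875,
        0.00081352]), 'tau': array([-3.76307153e-04, -4.12262678e+01, -2.59739166e+01, -2.16566427e-04,
        4.23388265e-03,  3.19953216e-06]), 'eef_pos': array([189.11976535, 489.47595029, 230.74115973]), 'ee_rot': array([-2.33069792e-04,  1.83327428e-01,  9.83051700e-01, -5.96207932e-04]), 'force': array([-0.65781888, -0.08713618,  0.59098068]), 'wrist_torque': array([-0.00526756,  0.01168138,  0.01093072]), 'grip_force': 0.0, 'grip_width': 0.9979248823936981}
top {'K': array([[403.3023412 ,   0.        , 253.73274655],
       [  0.        , 403.3023412 , 192.75016883],
       [  0.        ,   0.        ,   1.        ]]), 'D': array([-0.09291871,  0.        ,  0.        ,  0.        ,  0.        ]), 'origin': array([476.65508048,  49.82728048, 910.7483332 ]), 'rotation': array([-0.04074763,  0.70655571, -0.70515207,  0.04334992])}
scene {'K': array([[433.64380737,   0.        , 255.83227895],
       [  0.        , 433.64380737, 197.00603209],
       [  0.        ,   0.        ,   1.        ]]), 'D': array([0.00721709, 0.        , 0.        , 0.        , 0.        ]), 'origin': array([1151.87780605, -515.64756792,  691.78140221]), 'rotation': array([-0.41474799,  0.81300163,  0.36793355, -0.17786895])}
```

View pics/top0.png

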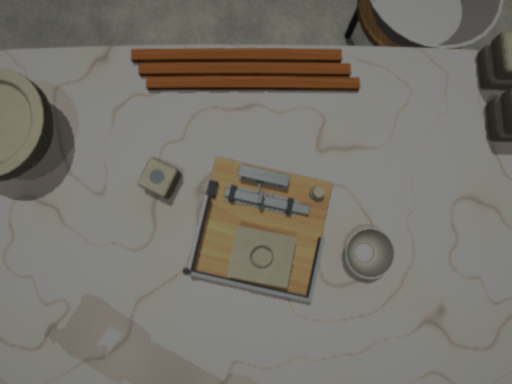

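View pics/scene0.png

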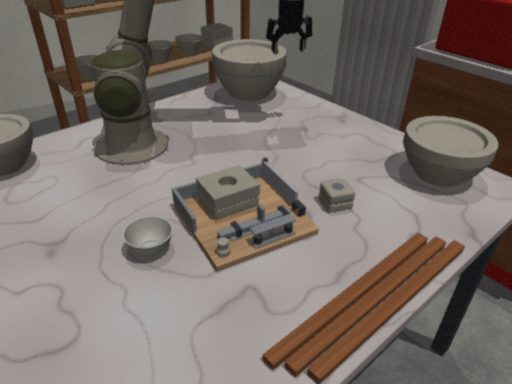

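The top view shows the tray near (262,230), with the catch plate at (264,177), the lug at (261,190), the gate at left and the plug at (318,192). Next I'll measure the plate and the bolt from colour and depth.

```bash
cat > h.py <<'E'
import numpy as np,cv2
from scipy.spatial.transform import Rotation as R
def rot(q): return R.from_quat([q[1],q[2],q[3],q[0]]).as_matrix()
def ray(cal,uv):
    n=cv2.undistortPoints(np.float32(uv).reshape(-1,1,2),cal["K"],cal["D"]).reshape(-1,2)
    return np.c_[n,np.ones(len(n))]@rot(cal["rotation"]).T, np.array(cal["origin"])
def onplane(cal,uv,z):
    r,o=ray(cal,uv); return o+r*((z-o[2])/r[:,2])[:,None]
def cloud(cal,d,u0,u1,v0,v1):
    v,u=np.mgrid[v0:v1,u0:u1]; r,o=ray(cal,np.c_[u.ravel(),v.ravel()])
    dd=d[v0:v1,u0:u1].ravel()
    return (o+r*dd[:,None]).reshape(v1-v0,u1-u0,3)
E
python3 - <<'E'
from rig import ctrl
from h import *
p=cv2.imread("pics/top0.png");d=np.load("pics/top00.npy") if 0 else np.load("pics/top0.npy")
c=ctrl.get_calibration("top")
P=cloud(c,d,215,325,155,225); z=P[...,2]
print("z levels",np.histogram(z,bins=range(0,90,6)))
m=((z>54)&(z<66)).astype(np.uint8)
n,l,s,ce=cv2.connectedComponentsWithStats(m)
for i in range(1,n):
    if s[i][4]>15:
        pts=P[l==i]; a=cv2.minAreaRect(np.float32(pts[:,:2])); print(s[i],pts.mean(0),a)
cv2.imwrite("pics/crop0.png",cv2.resize(p[150:305,180:340],None,fx=4.5,fy=3.8 if 0 else 3.8,interpolation=cv2.INTER_CUBIC))
hsv=cv2.cvtColor(p,cv2.COLOR_BGR2HSV); print(hsv[177,264],hsv[198,245],hsv[215,220],hsv[185,225])
E
```

```text
z levels (array([ 519,    1, 2657, 1741,   55,  244,  595,  116,  105,  426,  196,
          3,   44,    1]), array([ 0,  6, 12, 18, 24, 30, 36, 42, 48, 54, 60, 66, 72, 78, 84]))
[ 23   9  52  22 616] [617.29857217  26.55854397  59.31762113] ((617.4824829101562, 26.44198226928711), (110.04132843017578, 26.687650680541992), 77.5302734375)
[ 75   8 121] [ 72  10 123] [ 18 111 133] [ 20 100 133]
```

View pics/crop0.png

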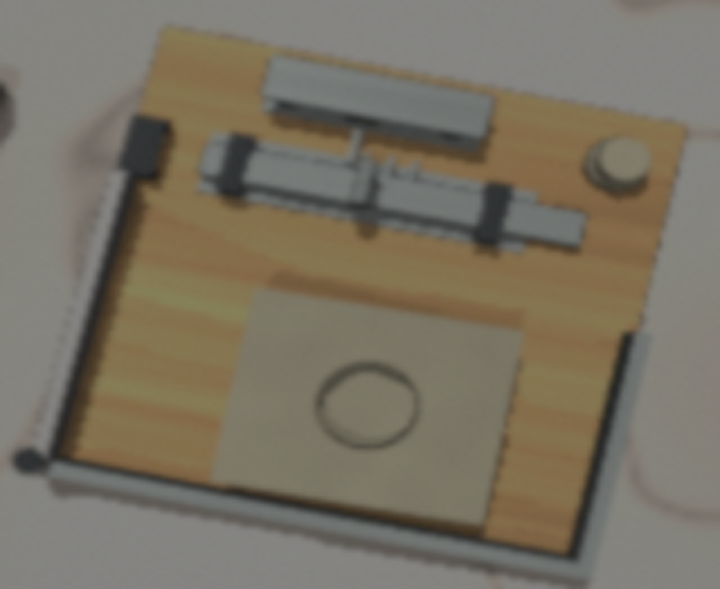

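The crop shows the plate at (378,98), the lug at (365,185) and the gate at left. The plate measures 110 x 27 mm at z 59, as it should. Next: check the lug position, then work out the approach.

```bash
python3 - <<'E'
from rig import ctrl
from h import *
d=np.load("pics/top0.npy");c=ctrl.get_calibration("top")
P=cloud(c,d,245,280,180,215).reshape(-1,3)
th=np.deg2rad(77.53-90); tx=np.array([np.cos(th),np.sin(th)]);ty=np.array([-tx[1],tx[0]])
O=np.array([617.4,26.5])-50*tx+5*ty
L=P[(P[:,2]>68)&(P[:,2]<84)]; q=L[:,:2]-O
print("yaw",th,"O",O,"lug tray xy mean",(q@np.c_[tx,ty]).mean(0),(q@np.c_[tx,ty]).min(0),(q@np.c_[tx,ty]).max(0),L[:,2].mean())
s=ctrl.sense();M=rot(s["ee_rot"]);print(M.round(3))
t=O+25*tx-34*ty; dv=np.r_[t,140]-s["eef_pos"]; dv=M.T@dv
print("target",t,"tool shift/200",dv/200)
for sg in(1,-1):
    X=np.cross(np.r_[sg*tx,0],[0,0,-1]); T=np.c_[X,np.r_[sg*tx,0],[0,0,-1]]
    print(sg,R.from_matrix(M.T@T).as_rotvec()/np.pi)
E
```

```text
yaw -0.21764255772369287 O [569.65918194  42.17846585] lug tray xy mean [-0.44136639 -9.09102008] [-12.7059666  -12.95066005] [13.08762463 -5.02674479] 74.58931525233827
[[-0.933  0.36  -0.001]
 [ 0.36   0.933 -0.001]
 [ 0.    -0.001 -1.   ]]
target [586.72784647   3.5823431 ] tool shift/200 [-2.73031363 -1.54905619  0.45495699]
1 [-3.71573980e-04  1.83390669e-04  4.51890998e-01]
-1 [-1.91126250e-04 -3.87247298e-04 -5.48108872e-01]
```

```bash
python3 -m pendant '[[[-0.25,-0.14,0,0,0.42],[-0.5,-0.28,0,0,0.42],[-0.75,-0.42,0,0,0.42],[-1,-0.57,0,0,0.42],[-1,-0.57,0,0,0.42],[-1,-0.57,0,0,0.42]]]'
python3 -m pendant '[[[-0.25,-0.14,0,0,0.42],[-0.5,-0.28,0,0,0.42],[-0.75,-0.42,0,0,0.42],[-1,-0.57,0,0,0.42],[-1,-0.57,0,0,0.42],[-1,-0.57,0,0,0.42]]]'
python3 -m pendant '[[[-0.2,-0.1,0,0.045,0.42],[-0.4,-0.2,0,0.09,0.42],[-0.6,-0.3,0.1,0.135,0.42],[-0.73,-0.41,0.25,0.18,0.42],[-0.73,-0.41,0.4,0.225,0.42],[-0.73,-0.41,0.4,0.27,0.42],[-0.73,-0.41,0.4,0.315,0.42],[-0.73,-0.41,0.4,0.36,0.42],[-0.73,-0.41,0.4,0.405,0.42],[-0.73,-0.41,0.4,0.452,0.42],[-0.73,-0.41,0.4,0.452,0.42],[-0.73,-0.41,0.4,0.452,0.42]]]'
python3 - <<'E'
from rig import ctrl
from h import *
s=ctrl.sense();c=ctrl.get_calibration("wrist")
p,d=ctrl.capture("wrist");cv2.imwrite("pics/w1.png",p);np.save("pics/w1.npy",d)
p2,d2=ctrl.capture("scene");cv2.imwrite("pics/s1.png",cv2.resize(p2[130:290,150:340],None,fx=3.5,fy=3.5,interpolation=cv2.INTER_CUBIC))
M=rot(s["ee_rot"]);print(s["time_s"],s["eef_pos"],s["grip_width"],s["force"]);print(M.round(3))
O=np.array([569.66,42.18]);th=-.2176;tx=np.array([np.cos(th),np.sin(th)]);ty=np.array([-tx[1],tx[0]])
print("tray xy",(s["eef_pos"][:2]-O)@np.c_[tx,ty],"yaw err",np.arctan2(M[1,1],M[0,1])-th)
P=cloud(c,d,0,512,0,384).reshape(-1,3);q=(P[:,:2]-O)@np.c_[tx,ty]; z=P[:,2]
ok=(d.ravel()>0)
for lo,hi,x0,x1 in((55,66,25,75),(70,84,-20,20)):
    m=ok&(z>lo)&(z<hi)&(q[:,0]>x0)&(q[:,0]<x1)&(q[:,1]>-75)&(q[:,1]<65)
    if m.sum()>20: print(m.sum(),z[m].mean(),np.percentile(q[m],[1,99],axis=0),cv2.minAreaRect(np.float32(q[m])))
print("origin cam in tool",M.T@(np.array(c["origin"])-s["eef_pos"]))
E
```

```text
time_s: 0.7
eef_pos: [336.5, 308.9, 231.1]
ee_rot: [0.0, 0.186, 0.983, -0.0]
force: [-0.1, -0.1, -0.5]
grip_width: 0.421
grip_force: 0.0
time_s: 1.3
eef_pos: [481.7, 130.8, 230.7]
ee_rot: [-0.0, 0.185, 0.983, -0.0]
force: [-0.4, -0.0, 0.2]
grip_width: 0.423
grip_force: 0.0
time_s: 2.5
eef_pos: [586.6, 4.8, 151.2]
ee_rot: [-0.0, 0.778, 0.628, -0.0]
force: [0.4, -0.1, -0.2]
grip_width: 0.42
grip_force: 0.0
2.5 [586.60239063   4.80278846 151.18246894] 0.4196480108074924 [ 0.41446598 -0.07798348 -0.20984779]
[[ 0.211  0.977 -0.   ]
 [ 0.977 -0.211  0.   ]
 [ 0.    -0.    -1.   ]]
tray xy [ 24.61210997 -32.83815747] yaw err 0.004624413835341401
5574 61.772073713428064 [[ 37.5542688  -57.2586368 ]
 [ 63.01746572  50.19840002]] ((50.490638732910156, -3.9054107666015625), (110.08478546142578, 26.25244903564453), 89.73271942138672)
487 76.84130455472939 [[-12.35105321 -11.18019054]
 [ 13.00830531  -3.83299169]] ((0.21191883087158203, -7.495335578918457), (7.727855205535889, 25.726381301879883), 88.66102600097656)
origin cam in tool [  71.07168597   -0.62280151 -144.43401716]
```

View pics/w1.png

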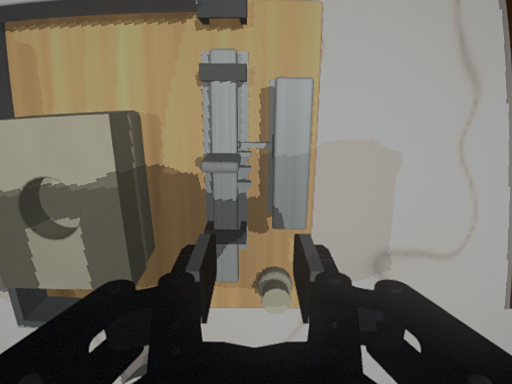

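View pics/s1.png

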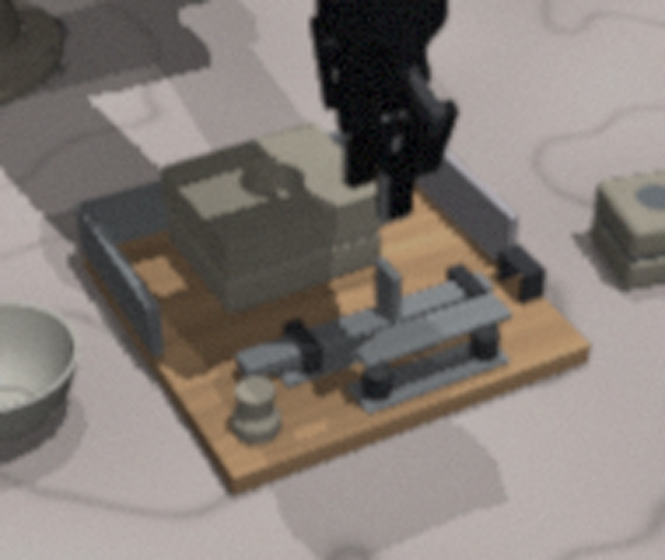

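The wrist view shows the fingertips at (208,240) and (305,240), lined up with the bar behind the lug (222,163) and with the plate (291,150). Wrist depth gives the same positions to about 1.5 mm, so I'm descending.

```bash
python3 -m pendant '[[[0,0,0.2,0,0.42],[0,0,0.4,0,0.42],[0,0,0.43,0,0.42],[0,0,0.43,0,0.42],[0,0,0.43,0,0.42]]]'
python3 -m pendant '[[[0,0,0.02,0,0.42],[0,0,0.025,0,0.42],[0,0,0.025,0,0.42]]]'
python3 -m pendant '[[[0,0,0.02,0,0.42],[0,0,0.025,0,0.42],[0,0,0.025,0,0.42]]]'
```

```text
time_s: 3.1
eef_pos: [587.9, 3.6, 67.3]
ee_rot: [0.001, 0.78, 0.626, 0.001]
force: [0.3, -0.7, 0.3]
grip_width: 0.42
grip_force: 0.0
time_s: 3.4
eef_pos: [587.0, 3.7, 60.7]
ee_rot: [0.0, 0.78, 0.626, 0.0]
force: [-0.7, -0.2, -0.3]
grip_width: 0.425
grip_force: 0.0
time_s: 3.7
eef_pos: [587.3, 3.6, 55.6]
ee_rot: [0.0, 0.78, 0.626, 0.0]
force: [1.1, -0.0, 4.5]
grip_width: 0.419
grip_force: 2.0
```

```bash
python3 -m pendant '[[[0,0,0.015,0,0.42],[0,0,0.025,0,0.42],[0,0,0.025,0,0.42]]]'
python3 -m pendant '[[[0,0,0.01,0,0.42],[0,0,0.02,0,0.42],[0,0,0.02,0,0.42]]]'
```

```text
time_s: 4.0
eef_pos: [587.3, 3.6, 50.5]
ee_rot: [0.001, 0.78, 0.626, 0.0]
force: [0.5, 0.9, 6.3]
grip_width: 0.422
grip_force: 3.1
time_s: 4.3
eef_pos: [587.3, 3.6, 46.9]
ee_rot: [0.001, 0.78, 0.626, 0.0]
force: [0.5, 1.0, 8.6]
grip_width: 0.417
grip_force: 3.9
```

```bash
python3 -m pendant '[[[0.02,0,0,0,0.42],[0.04,0,0,0,0.42],[0.06,0,0,0,0.42],[0.08,0,0,0,0.42],[0.1,0,0,0,0.42],[0.1,0,0,0,0.42]]]'
python3 - <<'E'
from rig import ctrl
from h import *
s=ctrl.sense();M=rot(s["ee_rot"])
p2,d2=ctrl.capture("scene");cv2.imwrite("pics/s2.png",cv2.resize(p2[130:290,150:340],None,fx=3.5,fy=3.5,interpolation=cv2.INTER_CUBIC))
O=np.array([569.66,42.18]);th=-.2176;tx=np.array([np.cos(th),np.sin(th)]);ty=np.array([-tx[1],tx[0]])
print("tray xy",(s["eef_pos"][:2]-O)@np.c_[tx,ty],"F tray",s["force"][:2]@np.c_[tx,ty],s["force"][2],s["eef_pos"][2])
E
```

```text
time_s: 4.9
eef_pos: [591.6, 22.1, 47.0]
ee_rot: [0.001, 0.78, 0.626, -0.0]
force: [-2.4, -6.7, 8.6]
grip_width: 0.417
grip_force: 4.3
tray xy [ 25.74827559 -14.82634072] F tray [-0.90538556 -7.039099  ] 8.556610223254564 46.95535659996485
```

View pics/s2.png

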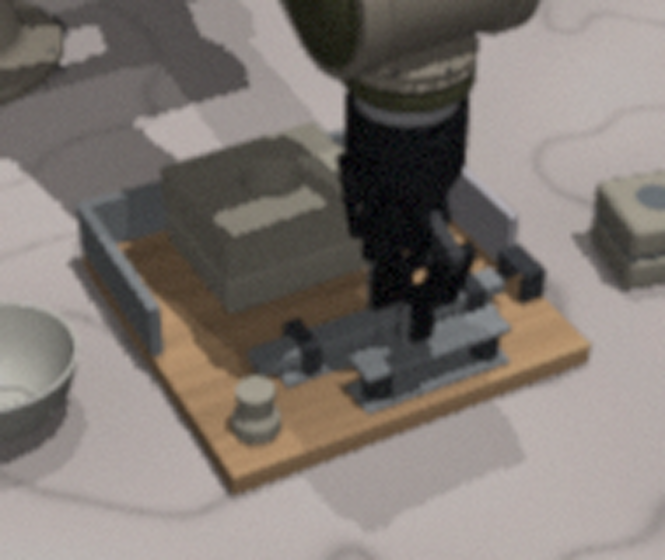

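The scene view shows the finger on the plate at (420,330) and the bolt's tail moved forward to (265,358). That is about 9 mm of travel, beyond the 4 mm that a raised catch allows, so the catch is released. Continuing the push.

```bash
python3 -m pendant '[[[0.02,0,0,0,0.42],[0.04,0,0,0,0.42],[0.06,0,0,0,0.42],[0.08,0,0,0,0.42],[0.1,0,0,0,0.42],[0.12,0,0,0,0.42],[0.12,0,0,0,0.42]]]'
python3 -m pendant '[[[0.01,0,0,0,0.42],[0.02,0,0,0,0.42],[0.02,0,0,0,0.42]]]'
```

```text
time_s: 5.65
eef_pos: [596.8, 45.6, 46.9]
ee_rot: [0.001, 0.78, 0.626, -0.0]
force: [-0.4, -5.6, 8.2]
grip_width: 0.42
grip_force: 4.3
time_s: 5.95
eef_pos: [597.7, 49.2, 46.9]
ee_rot: [0.001, 0.78, 0.626, -0.0]
force: [-1.3, -6.9, 7.7]
grip_width: 0.421
grip_force: 4.5
```

```bash
python3 -m pendant '[[[0.01,0,0,0,0.42],[0.01,0,0,0,0.42]]]'
python3 -m pendant '[[[0.01,0,0,0,0.42],[0.01,0,0,0,0.42]]]'
python3 -m pendant '[[[0.01,0,0,0,0.42],[0.01,0,0,0,0.42]]]'
```

```text
time_s: 6.15
eef_pos: [598.1, 51.1, 47.0]
ee_rot: [0.001, 0.78, 0.626, -0.0]
force: [-1.2, -7.4, 8.6]
grip_width: 0.418
grip_force: 4.5
time_s: 6.35
eef_pos: [598.2, 51.5, 46.9]
ee_rot: [0.002, 0.78, 0.626, -0.002]
force: [-3.9, -16.0, 9.7]
grip_width: 0.422
grip_force: 10.7
time_s: 6.55
eef_pos: [598.2, 51.6, 47.0]
ee_rot: [0.003, 0.779, 0.626, -0.003]
force: [-7.4, -26.0, 12.3]
grip_width: 0.416
grip_force: 16.1
```

The force jumped to 27 N with no further motion, so the bolt is at the stop. I'll ease off the push, then lift.

```bash
python3 -m pendant '[[[-0.02,0,0,0,0.42],[-0.02,0,0,0,0.42],[-0.02,0,-0.03,0,0.42],[-0.02,0,-0.08,0,0.42],[-0.02,0,-0.2,0,0.42],[-0.02,0,-0.4,0,0.42],[-0.02,0,-0.5,0,0.42],[-0.02,0,-0.5,0,0.42]]]'
python3 - <<'E'
from rig import ctrl
from h import *
s=ctrl.sense();c=ctrl.get_calibration("wrist")
p,d=ctrl.capture("wrist");cv2.imwrite("pics/w3.png",p)
O=np.array([569.66,42.18]);th=-.2176;tx=np.array([np.cos(th),np.sin(th)]);ty=np.array([-tx[1],tx[0]])
ct=ctrl.get_calibration("top")
for c,d in((c,d),(ct,ctrl.capture("top")[1])):
  P=cloud(c,d,0,512,0,384).reshape(-1,3);q=(P[:,:2]-O)@np.c_[tx,ty]; z=P[:,2]
  for lo,hi,x0,x1 in((44,66,40,60),(70,84,-20,20)):
    m=(d.ravel()>0)&(z>lo)&(z<hi)&(q[:,0]>x0)&(q[:,0]<x1)&(q[:,1]>-75)&(q[:,1]<65)
    if m.sum()>5: print(m.sum(),np.median(z[m]),cv2.minAreaRect(np.float32(q[m])))
print(s["eef_pos"],s["force"])
E
```

```text
time_s: 7.35
eef_pos: [598.5, 52.7, 149.0]
ee_rot: [0.001, 0.78, 0.626, 0.002]
force: [-0.1, 0.2, -0.3]
grip_width: 0.423
grip_force: 0.0
3410 61.87457437422978 ((50.0003547668457, -3.732189178466797), (109.29015350341797, 19.975536346435547), 89.9851303100586)
508 77.26108916289328 ((0.49291133880615234, 31.531450271606445), (7.908820629119873, 25.72209930419922), 89.56291198730469)
[598.48482143  52.65516992 148.96170117] [-0.08090489  0.19665614 -0.28417519]
```

View pics/w3.png

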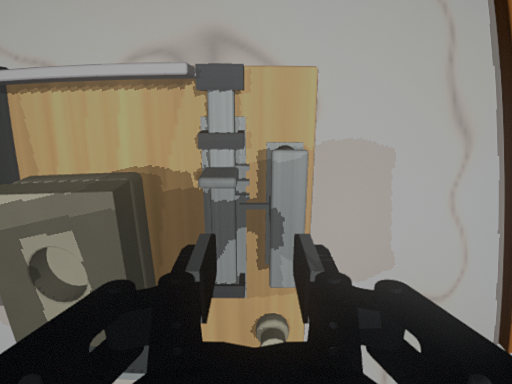

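The wrist view shows the bolt's nose in the keeper at (220,78), the lug at (220,180) and the plate at (289,218). The lug moved 39 mm to the stop, the plate is back at its raised height, and the mould and plug look undisturbed. Handing in.

```bash
python3 -c "
from rig import ctrl
print(ctrl.finish_job())"
```

```text
the job is handed in; nothing more can be done
None
```

The bolt is pushed home through the keeper to its stop (39 mm of travel), the catch has sprung back up behind it, and I handed the job in after about 7.5 s with the arm clear; the final picture showed the mould and plug where they stood, but I did not re-measure the bowl or small mould, which the arm never went near.

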